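Hang a pair of slide sandals on the display rack

ROBOT

A 6-joint arm with a two-finger parallel gripper is mounted at the origin on the work surface. World frame = base frame: x ahead of the robot, y to its left, z up, the work surface at z = 0. Lengths are in mm, angles in rad, forces in N, time in s.
With the tool pointing down it reaches from about 375 to 750 mm from the base axis. Payload 9 kg.
Tool frame: the origin (TCP) lies at the very end of the fingers, on their centre line; the grasp point (between the pads) lies 19 mm behind it (manip.pinch_z is the distance from the TCP to the grasp point, in mm); z points along the fingers, y is the line along which they close (so a half turn about z gives the same grasp; the last joint's range is limited). The gripper opens to 85 mm and grips with 20 to 120 N. Pads are 22 mm wide; open, the fingers measure 114 mm over their backs; the gripper's body (76 mm by 85 mm) begins 54 mm behind the grasp point. The pads swing forward as they close: fully open they stand 13 mm farther back than shut.
Start: joints at [-1.461, 0.104, 0.097, 1.564, 0, 1.353], TCP at [193.187, -568.081, 231.331] pointing down, gripper open.
Joint ranges: [-2.99, 2.99], [-0.84, 1.86], [-1.1, 1.16], [-1.84, 2.11], [-1.51, 1.56], [-3.14, 3.14]. Speed limits (rad/s): [2.22, 2.22, 2.57, 3.14, 3.14, 3.14].

INTERFACE

Orientations are given as a 3x3 rotation matrix whose columns are the frame's x, y, z axes.
In Python, from bench import manip gives the robot as it stands.
- The arm moves only by the shell command python3 -m crank 'ROWS' [OPENING] [FORCE]. ROWS is text: rows parted by semicolons, each of 4 numbers parted by spaces: the shift along the tool's x, y, z scaled (see below), then the turn about the tool's z scaled (see below). A call has 1 to 10 rows; each row shifts and turns the commanded pose from where the row before left it, along the tool's axes as they then stand; what a row does not reach is not made up. The controller multiplies each number of a shift by 4 cm and each number of a turn by 6 degrees. A row lasts 1/8 s, in which the tool goes at most 62.5 mm and 10.7 degrees, less where a joint would pass 70% of its speed; a pose out of reach is approached as far as the arm can. A call with a number of a shift or a turn outside -1 to 1 is refused whole. A call with a gripper value outside its range is refused whole. OPENING is the closure, from -1 (fully open) to 1 (shut), set as the call begins (- or left out, the last holds). The fingers move at their own pace and stop on an object; FORCE is the grip in N (left out, the last holds). Time passes only in rows, so rows that do not move let the fingers close. It gives the time, the measured TCP pose, the force, the opening and the grip force at its end, in the units of the state.
- manip.sense(): the state, without advancing time (a new reading comes with each control period).
- manip.grab_frame(name): name is "side" or "top"; returns a dict with "pixels" (420x560x3 uint8, red, green, blue), "K" (3x3 intrinsics, pixels), "rvec" (rotation vector, rad) and "tvec" (3), from world to camera coordinates, as OpenCV has them. Camera axes: x right, y down, z forward; pixel columns grow to the right and rows downward; lengths in mm; the calibration is good to about 2 mm. A picture is of the moment at which its call begins. There is no depth.
- manip.sign_off(): hands the job in; it is judged then, once.
Trained networks look in the newest picture that a camera, given by its name, has taken for a name from the list of things; names that differ only in an ending like _2 or _b are one class to them, and where a whole thing is asked for, a point or a joint stands for the part that bears it (a point fixed in the world has none). Each returns a list of dicts, best first, with "confidence" (0 to 1); they miss things now and then, are a little off and sometimes report something else, mostly with a low value. They report only what shows in the picture. A call takes as long as a camera call. They do not tell look-alikes from the thing itself.
- manip.recognise(name, camera): "extent" ([centre column, centre row, width, height] in pixels, round what is visible of it).
The state is a dict: "time": time; "joints": joint angles; "joint_vel": joint speeds; "joint_efforts": joint torques, N m; "ee_pos": TCP position; "eef_rot": TCP orientation; "force": force on the tool from outside, world axes, zero at the start; "moment": the same for the moment, N m; "finger_gap": opening from 0.0 (shut) to 1.0 (fully open); "grasp_force": force on a finger pad.
Only numpy, scipy, OpenCV 4.12 (cv2) and the standard library are available. Lean on these libraries where they do the work, as an engineer would, in place of code of your own. Each camera call takes 0.05 s, during which the arm holds its last target. There are 200 camera calls.

TASK

Hang the two small matching sandals on the display rack, one on each steel prong: run the prong through under the strap, sole down and toes in towards the crossbar, far enough that the whole strap sits on the prong, and let go so they hang still. Leave the large odd sandal, the glue tin and the hammer where they are.

Things in the scene. Friction and masses are not known exactly. Their poses are not given: they have to be found in the camera images.
- sandal_a: one of two alike small slide sandals, stiff, about 0.12 kg: flat black sole 170 long, 16 thick, 66 wide at the forefoot, 50 wide with straight parallel sides from x=-59 to x=+4, tan footbed; rigid gold arched strap over the forefoot, 64 high overall. Origin: centre of the sole's underside; x to the toe, z up. Starts sole down on the table
- sandal_a_strap (a point): centre of this sandal's strap tunnel, 38 mm towards the toe from the origin and 35 above the underside. The strap is 36 long (x=20 to 56), 4 thick; the tunnel under it is open front and rear, 60 wide at the footbed, 30 at the top, 38 high inside
- sandal_a_heel (a point): rear end of this sandal's heel, 85 mm behind its origin
- sandal_b: one of two alike small slide sandals, stiff, about 0.12 kg: flat black sole 170 long, 16 thick, 66 wide at the forefoot, 50 wide with straight parallel sides from x=-59 to x=+4, tan footbed; rigid gold arched strap over the forefoot, 64 high overall. Origin: centre of the sole's underside; x to the toe, z up. Starts sole down on the table
- sandal_b_strap (a point): centre of this sandal's strap tunnel, 38 mm towards the toe from the origin and 35 above the underside. The strap is 36 long (x=20 to 56), 4 thick; the tunnel under it is open front and rear, 60 wide at the footbed, 30 at the top, 38 high inside
- sandal_b_heel (a point): rear end of this sandal's heel, 85 mm behind its origin
- prong_left: steel rod 8 mm thick, 112 long, with a 12 mm ball at its free end; sticks out of the crossbar towards the robot, rising 0.21 rad towards the free end. Origin: its root on the crossbar's face, 175 mm above the table; its -x axis runs out along the rod, y is level. Seen from the robot it is the left one (+y); the prongs are 150 apart
- prong_right: steel rod 8 mm thick, 112 long, with a 12 mm ball at its free end; sticks out of the crossbar towards the robot, rising 0.21 rad towards the free end. Origin: its root on the crossbar's face, 175 mm above the table; its -x axis runs out along the rod, y is level. Seen from the robot it is the right one (-y)
- rack: fixed wooden display rack: base plank 380 wide, 100 deep, 18 thick, two end posts 350 apart and between them a crossbar 26 high centred 175 mm above the table. Origin: on the table below the middle of the crossbar's robot-side face (the base reaches 15 mm nearer the robot); x away from the robot side, y along the crossbar
- sandal_large: odd large sandal of the same make and look, 221 long, 83 wide, 64 high; to be left alone. Origin: centre of its underside, x towards the toe
- glue_tin: grey tin 76 in diameter, 85 high, with open lid and brush standing up to 155; leave alone. Origin: centre of its underside
- hammer: hand hammer lying on the table, about 220 long; leave alone. x axis along it towards the head
There are look-alikes about, which are no part of the job. Leave any blue or green look-alike of the sandal_b alone. Leave any blue look-alike of the sandal_a alone.

How it is judged:
By the outcome, as a careful person would: the job done as asked, in the order asked, and still so for the second after the job is handed in, with the robot touching nothing.
It also fails if it takes over 56 s, if anything falls off the work surface, if the arm or the gripper's body presses on something with over 40 N, if the wrist force passes 120 N, or if a joint passes its speed limit or range.

## Working session

There is one attempt and no reset: what is moved stays moved. The work goes in short steps, Python scripts to look and compute and a shell command to move; the robot and the scene stay as the last step left them, time stands still between calls to the robot, and variables do not carry over. Pictures are saved under pics/ and viewed, at most 10 in all, crops included, and the job is handed in when it is done.

```bash
mkdir -p pics; ls
python3 - <<'E'
from bench import manip
import cv2
for n in("top","side"):
    f=manip.grab_frame(n); cv2.imwrite(f"pics/{n}0.png",f["pixels"][:,:,::-1])
    print(n,f["K"],f["rvec"],f["tvec"])
    for o in("sandal_a","sandal_a_strap","sandal_a_heel","prong_left","prong_right","rack","sandal_large","glue_tin","hammer"):
        print(o,[( [round(float(v)) for v in d["extent"]],round(d["confidence"],2)) for d in manip.recognise(o,n)])
s=manip.sense(); print(s)
E
```

```text
pics
top [[537.94099881   0.         279.70456538]
 [  0.         537.94099881 204.91551348]
 [  0.           0.           1.        ]] [ 2.17353207 -2.14458229  0.12134746] [ -31.6026747   505.50170878 1488.61793177]
sandal_a [([268, 226, 27, 58], 0.83), ([128, 205, 48, 55], 0.82), ([382, 308, 63, 22], 0.81), ([194, 205, 24, 56], 0.74), ([166, 275, 40, 58], 0.7)]
sandal_a_strap [([382, 307, 62, 28], 0.61), ([268, 226, 29, 60], 0.59)]
sandal_a_heel [([381, 307, 59, 26], 0.8), ([267, 226, 32, 62], 0.73)]
prong_left []
prong_right [([321, 127, 11, 47], 0.54)]
rack [([290, 121, 152, 59], 0.68)]
sandal_large [([351, 208, 39, 72], 0.67), ([266, 225, 30, 58], 0.54)]
glue_tin [([136, 132, 48, 42], 0.96)]
hammer [([425, 156, 32, 78], 0.97)]
side [[447.32192899   0.         284.75403671]
 [  0.         447.32192899 209.73856088]
 [  0.           0.           1.        ]] [ 0.76363053 -2.68174573  0.96429993] [ 428.00785975  291.8366608  1257.6286268 ]
sandal_a [([203, 342, 36, 57], 0.93), ([296, 243, 55, 28], 0.86), ([290, 345, 68, 34], 0.8), ([241, 288, 50, 41], 0.69), ([412, 198, 19, 14], 0
[... 490 characters left out ...]
56429364e-06,  1.35310094e+00]), 'joint_vel': array([ 0.00140292, -0.00129984, -0.00059091,  0.00125065, -0.00036176,
       -0.00045865]), 'joint_efforts': array([ 1.25818806e-03, -5.56755817e+01,  5.03785300e+01,  9.72907446e-05,
       -4.16707019e-05, -1.58060641e-05]), 'ee_pos': array([ 193.19159491, -568.08466003,  231.32713293]), 'eef_rot': array([[ 9.46754423e-01,  3.21956614e-01,  1.62341782e-05],
       [ 3.21956614e-01, -9.46754419e-01, -8.71112715e-05],
       [-1.26762701e-05,  8.76996827e-05, -9.99999996e-01]]), 'force': array([-0.48687834, -0.65637699, -0.49720384]), 'moment': array([-0.01053223, -0.04804727, -0.00207853]), 'grasp_force': 0.0, 'finger_gap': 0.9966482066177694}
```

Run:
```python
import cv2
a=cv2.imread("pics/top0.png")[70:350,90:460]; cv2.imwrite("pics/top0c.png",cv2.resize(a,None,fx=2.1,fy=2.1,interpolation=3))
a=cv2.imread("pics/side0.png")[110:390,120:490]; cv2.imwrite("pics/side0c.png",cv2.resize(a,None,fx=2.1,fy=2.1,interpolation=3))
```

```text
(no output)
```

View pics/top0c.png

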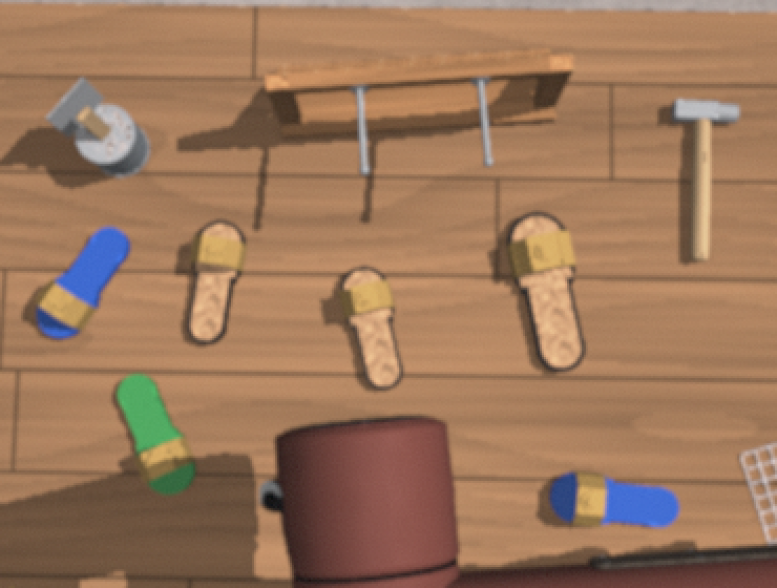

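View pics/side0c.png

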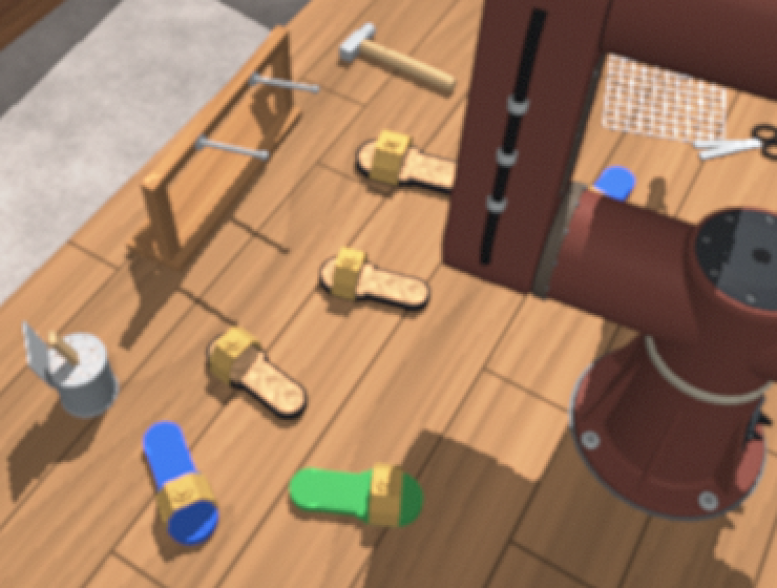

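The top crop shows the two small tan sandals at full-image px (193,205) and (267,226), toes up. The large one is at (351,208), blue and green look-alikes lie around them, and the rack is at (290,121). The side crop shows the same sandals at (241,288) and (298,243). Next I'll zoom in for exact points.

Run:
```python
import cv2,numpy as np
t=cv2.imread("pics/top0.png");s=cv2.imread("pics/side0.png")
def crop(im,x,y,w,h,k,name):
    a=cv2.resize(im[y:y+h,x:x+w],None,fx=k,fy=k,interpolation=2)
    for i in range(0,w,10):
        cv2.line(a,(i*k,0),(i*k,6 if i%50 else 14),(255,255,255),1); 
        if (x+i)%20==0: cv2.putText(a,str(x+i),(i*k,24),0,.4,(255,255,255),1)
    for j in range(0,h,10):
        cv2.line(a,(0,j*k),(6,j*k),(255,255,255),1)
        if (y+j)%20==0: cv2.putText(a,str(y+j),(8,j*k+4),0,.4,(255,255,255),1)
    cv2.imwrite(name,a)
crop(t,170,90,200,150,4,"pics/t1.png"); crop(t,170,160,120,100,6,"pics/t2.png")
crop(s,180,130,200,150,4,"pics/s1.png"); crop(s,210,220,130,100,6,"pics/s2.png")
```

```text
(no output)
```

View pics/t1.png

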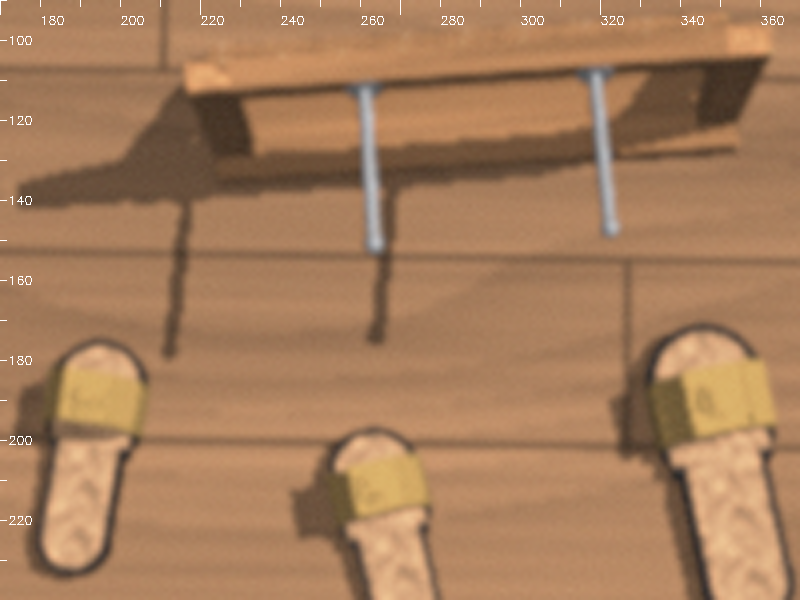

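View pics/t2.png

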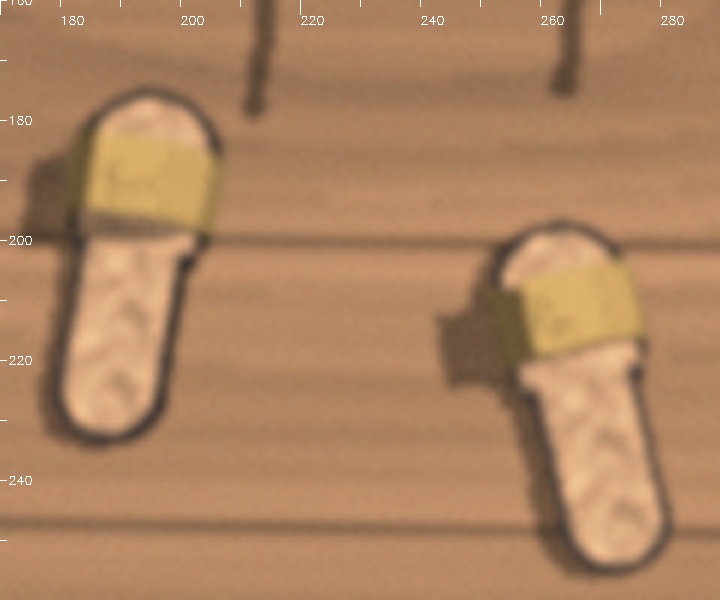

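View pics/s1.png

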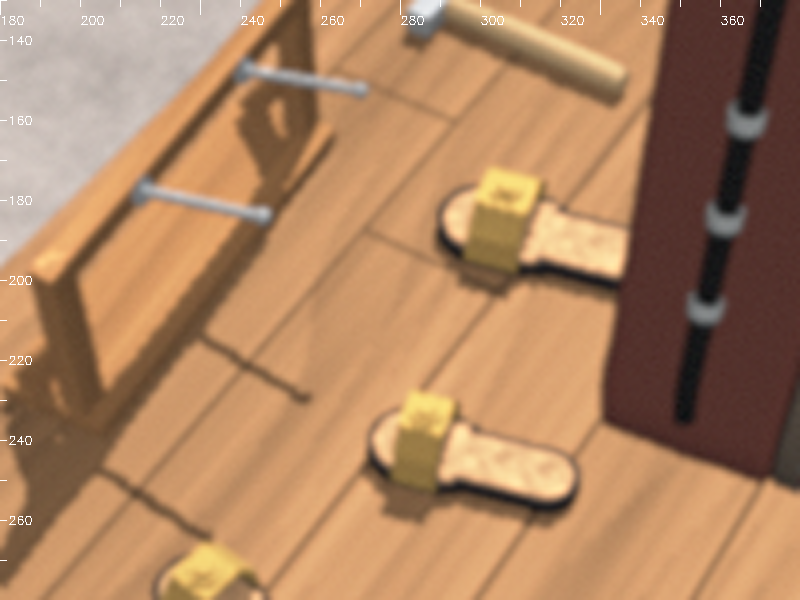

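View pics/s2.png

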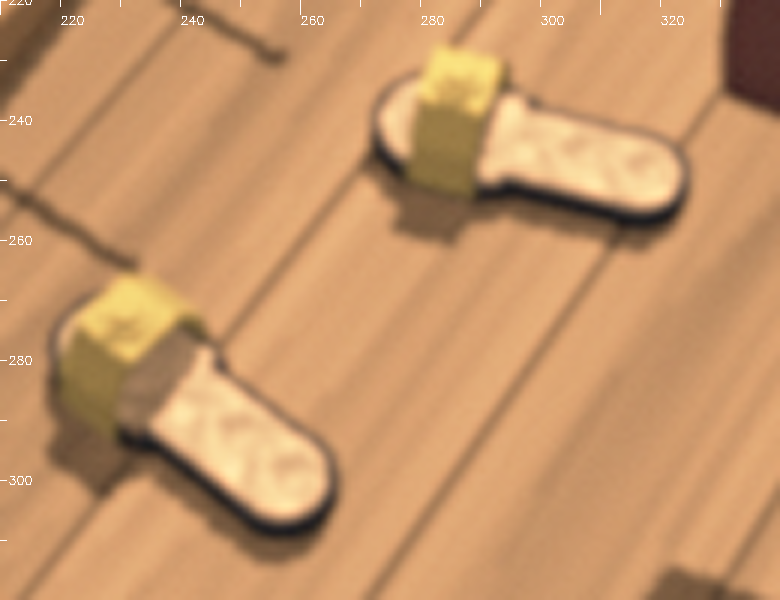

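t1 and t2 (top) show the left prong root and tip at px (261.5,112.5) and (264,151.3), and the right prong at (319.3,108) and (322.8,147.5). Sandal 1 has toe and heel at (195.3,174.7) and (187.3,233.8); sandal 2 at (263.5,196.8) and (272,255.5). s1 and s2 (side) show the left prong at (215.8,178) and (246,183.5), the right prong at (241.3,147.5) and (270.5,152.5), and the strap roofs at (232,273) and (287,233.7).

```bash
cat > h.py <<'E'
from bench import manip
import cv2,numpy as np
def cams():
    return {n:manip.grab_frame(n) for n in("top","side")}
def P(f): 
    return f["K"]@np.c_[cv2.Rodrigues(np.array(f["rvec"]))[0],np.array(f["tvec"]).reshape(3)]
def tri(fs,t,s):
    X=cv2.triangulatePoints(P(fs["top"]),P(fs["side"]),np.array(t,float),np.array(s,float)).ravel();X=X[:3]/X[3]
    e=[np.linalg.norm(proj(f,X)-q) for f,q in((fs["top"],t),(fs["side"],s))]
    return X,max(e)
def proj(f,X): 
    return cv2.projectPoints(np.array(X,float).reshape(1,3),np.array(f["rvec"]),np.array(f["tvec"]),f["K"],None)[0].ravel()
def plane(f,p,z):
    M=P(f); A=np.c_[M[:,0],M[:,1],M[:,2]*z+M[:,3]]
    v=np.linalg.solve(A,[p[0],p[1],1]); return v[:2]/v[2]
E
python3 - <<'E'
from h import *
np.set_printoptions(precision=1,suppress=True)
fs=cams()
for n,t,s in (("Lroot",(261.5,112.5),(215.8,178)),("Ltip",(264,151.3),(246,183.5)),("Rroot",(319.3,108),(241.3,147.5)),("Rtip",(322.8,147.5),(270.5,152.5)),
  ("A roof",(195,190.3),(232,273)),("B roof",(266.7,211.7),(287,233.7)),("B toe",(263.5,196.8),(273,238.7)),("B heel",(272,255.5),(323.8,249.2)),("A heel",(187.3,233.8),(264,304))):
    print(n,*tri(fs,t,s))
for n,t,h in(("A",(195.3,174.7),(187.3,233.8)),("B",(263.5,196.8),(272,255.5))):
    a=plane(fs["top"],t,12);b=plane(fs["top"],h,12);d=a-b
    print(n,"toe",a,"heel",b,"mid",(a+b)/2,"len",np.linalg.norm(d),"yaw",np.arctan2(d[1],d[0]))
E
```

```text
Lroot [732.5  25.7 170.8] 0.49956558348828456
Ltip [623.6  16.6 199. ] 0.7178727378244528
Rroot [ 745.7 -125.2  171.7] 0.22512002447495186
Rtip [ 635.6 -132.6  197.5] 0.6031974988307348
A roof [545.  214.5  44.7] 1.4921320037294818
B roof [485.9  11.7  45. ] 0.6950278987975743
B toe [533.2  22.7  -2.2] 0.2880149670726141
B heel [364.7  -4.8  33.1] 0.6967427352423287
A heel [423.2 236.6  14.8] 0.797415406119752
A toe [592.2 219.1] heel [421.9 236.4] mid [507.1 227.8] len 171.15861598063094 yaw -0.10121272738994305
B toe [530.7  21.9] heel [363.8  -4.9] mid [447.3   8.5] len 169.00344832778595 yaw 0.159659091058925
```

```bash
cat >> h.py <<'E'
def go(p,yaw):
    s=manip.sense();R=np.array(s["eef_rot"]);y0=np.arctan2(R[1,0],R[0,0])
    Ry=np.array([[np.cos(yaw),np.sin(yaw),0],[np.sin(yaw),-np.cos(yaw),0],[0,0,-1]])
    print("t",s["time"],"pos",s["ee_pos"].round(1),"yaw",round(y0,3),"gap",s["finger_gap"],"F",s["force"].round(1))
    print("turn units",round(np.degrees(y0-yaw)/6,2),"shift units (after turn)",(Ry.T@(np.array(p)-s["ee_pos"])/40).round(2))
E
python3 -m crank '0 0 0 1; 0 0 0 0.6; 0.9 -0.9 0 0; 0.9 -0.9 0 0; 0.8 -0.9 0 0; 0.8 -0.9 0 0; 0.6 -0.9 0 0; 0.5 -0.9 0 0; 0.5 -1 0 0; 0.4 -1 0 0' -1 50
python3 -c "
from h import *
go((405.8,1.8,80),.16)"
```

```text
time: 2.35
ee_pos: [359.5, -240.1, 231.4]
eef_rot: [[0.987, 0.16, 0.0], [0.16, -0.987, -0.0], [0.0, 0.0, -1.0]]
force: [0.5, 0.1, 0.8]
finger_gap: 1.002
grasp_force: 0.0
t 2.35 pos [ 359.5 -240.1  231.4] yaw 0.16 gap 1.0021345863542686 F [0.5 0.1 0.8]
turn units 0.0 shift units (after turn) [ 2.11 -5.79  3.79]
```

```bash
python3 -m crank '0.4 -1 0 0; 0.4 -1 0 0; 0.4 -1 0.5 0; 0.3 -1 0.5 0; 0.3 -0.9 0.8 0; 0.3 -0.9 0.8 0; 0 0 0.6 0; 0 0 0.6 0; 0 0 0 0'
python3 -c "
from h import *
go((405.8,1.8,0.5),.16)
f=cams()['side']
cv2.imwrite('pics/s3.png',cv2.resize(f['pixels'][180:320,200:390,::-1],None,fx=4,fy=4,interpolation=2))"
```

```text
time: 3.48
ee_pos: [403.9, 1.5, 77.9]
eef_rot: [[0.987, 0.16, -0.003], [0.16, -0.987, 0.001], [-0.002, -0.001, -1.0]]
force: [-0.5, 0.2, 0.2]
finger_gap: 1.006
grasp_force: 0.0
t 3.475 pos [403.9   1.5  77.9] yaw 0.161 gap 1.005940555298774 F [-0.5  0.2  0.2]
turn units 0.01 shift units (after turn) [0.05 0.   1.94]
```

View pics/s3.png

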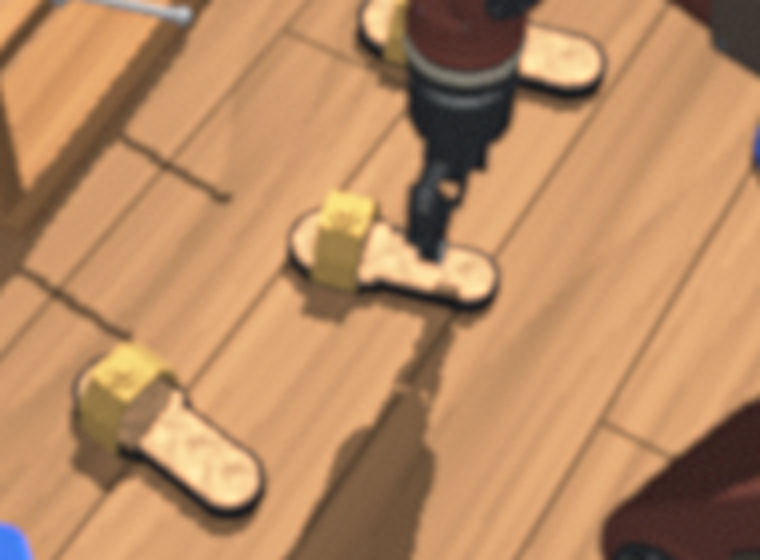

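The side crop (s3) shows the open gripper above sandal 2's rear half, at about (308,241) full px and aligned with it. I'll descend and grip.

```bash
python3 -m crank '0.05 0 0.6 0; 0 0 0.6 0; 0 0 0.4 0; 0 0 0.34 0; 0 0 0 0'
python3 -m crank '0 0 0 0; 0 0 0 0; 0 0 0 0; 0 0 0 0; 0 0 0 0; 0 0 0 0' 1 45
```

```text
time: 4.2
ee_pos: [406.7, 1.4, 1.2]
eef_rot: [[0.987, 0.159, -0.001], [0.159, -0.987, 0.0], [-0.001, -0.0, -1.0]]
force: [-0.1, 0.0, -0.5]
finger_gap: 0.999
grasp_force: 0.0
time: 4.95
ee_pos: [407.9, 1.3, 3.0]
eef_rot: [[0.987, 0.16, 0.002], [0.16, -0.987, -0.0], [0.002, 0.0, -1.0]]
force: [-1.9, 0.8, 8.5]
finger_gap: 0.58
grasp_force: 44.4
```

```bash
python3 -m crank '0 0 -0.5 0; 0 0 -1 0; 0 0 -1 0; 0 0 -1 0; 0 0 -0.6 0.4; 0 0 0 0.4; 0 0 0 0; 0 0 0 0'
cat >> h.py <<'E'
YAW=.08
PR={"R":np.array([690.6,-128.9]),"L":np.array([678.,21.1])}  # middles, s=54.8
def prong(k,s,U,off=40,dz=3):
    d=np.array([np.cos(YAW),np.sin(YAW)])
    p=PR[k]+d*54.8-d*(s+38+off)
    go((p[0],p[1],U+dz),YAW)
E
python3 -c "
from h import *
prong('R',175,163)"
```

```text
time: 5.95
ee_pos: [406.9, 1.4, 165.5]
eef_rot: [[0.997, 0.077, -0.0], [0.077, -0.997, 0.0], [-0.0, -0.0, -1.0]]
force: [-0.4, -0.4, -1.2]
finger_gap: 0.582
grasp_force: 45.2
t 5.95 pos [406.9   1.4 165.5] yaw 0.077 gap 0.5818189732031656 F [-0.4 -0.4 -1.2]
turn units -0.02 shift units (after turn) [ 1.85  3.81 -0.01]
```

```bash
python3 -m crank '0.2 0.5 0 0; 0.3 0.7 0 0; 0.3 0.7 0 0; 0.4 0.7 0 0; 0.4 0.7 0 0; 0.25 0.5 0 -0.02; 0 0 0 0; 0 0 0 0'
python3 - <<'E'
from h import *
prong('R',175,163)
fs=cams()
for n,x,y,w,h in(("top",240,90,130,180),("side",220,110,180,150)):
    cv2.imwrite(f'pics/{n}4.png',fs[n]['pixels'][y:y+h,x:x+w,::-1])
a=cv2.resize(cv2.imread('pics/top4.png'),None,fx=3,fy=3,interpolation=2);b=cv2.resize(cv2.imread('pics/side4.png'),(432,360),interpolation=2)
c=np.zeros((540,822,3),np.uint8);c[:,:390]=a;c[:360,390:]=b;cv2.imwrite('pics/c4.png',c[:,:800])
E
```

```text
time: 6.95
ee_pos: [492.0, -144.0, 165.3]
eef_rot: [[0.997, 0.079, -0.001], [0.079, -0.997, 0.001], [-0.001, -0.001, -1.0]]
force: [-0.1, 0.0, -0.4]
finger_gap: 0.579
grasp_force: 45.2
t 6.95 pos [ 492.  -144.   165.3] yaw 0.079 gap 0.5788546956657602 F [-0.1  0.  -0.4]
turn units -0.01 shift units (after turn) [ 0.02  0.02 -0.02]
```

View pics/c4.png

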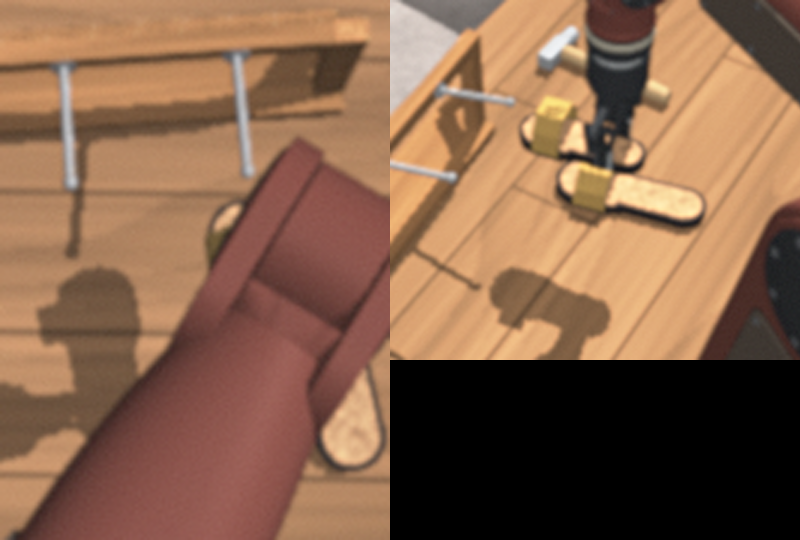

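c4 shows the sandal held level below the gripper, strap roof at about full px (288,153) side, toe pointing at the right prong's tip (271,152). I'll check that against the predicted projections.

Run:
```python
from h import *
fs=cams(); T=np.array([492,-144]);d=np.array([np.cos(.079),np.sin(.079)]);n=np.array([-d[1],d[0]])
for nm,l,w,z in(("toe",125,0,178),("toe-left side x=40",80,33,170),("roof",78,0,225)):
    X=[*(T+l*d+w*n),z]; print(nm,[proj(fs[k],X).round(1) for k in fs])
for s in(130,90,50): prong('R',s,162 if s==130 else 147+.25*(s-50))
```

```text
toe [array([322.6, 156. ]), array([276.6, 159.1])]
toe-left side x=40 [array([310.9, 174.6]), array([284.5, 172.3])]
roof [array([325.4, 170.7]), array([290. , 152.8])]
t 7.15 pos [ 492.3 -144.   165.8] yaw 0.079 gap 0.5829724369833983 F [ 0.3  0.9 -0.5]
turn units -0.01 shift units (after turn) [1.14 0.02 0.02]
t 7.15 pos [ 492.3 -144.   165.8] yaw 0.079 gap 0.5829724369833983 F [ 0.3  0.9 -0.5]
turn units -0.01 shift units (after turn) [2.14 0.02 0.15]
t 7.15 pos [ 492.3 -144.   165.8] yaw 0.079 gap 0.5829724369833983 F [ 0.3  0.9 -0.5]
turn units -0.01 shift units (after turn) [3.14 0.02 0.4 ]
```

```bash
python3 -m crank '0.3 0.02 0 0; 0.4 0 0 0; 0.44 0 0.02 0; 0.3 0 0.03 0; 0.3 0 0.04 0; 0.4 0 0.06 0; 0 0 0 0'
python3 -c "
from h import *
prong('R',50,147)"
```

```text
time: 8.02
ee_pos: [578.4, -138.5, 159.2]
eef_rot: [[0.997, 0.079, -0.001], [0.079, -0.997, 0.0], [-0.001, -0.0, -1.0]]
force: [0.1, -0.4, -1.0]
finger_gap: 0.582
grasp_force: 45.2
t 8.025 pos [ 578.4 -138.5  159.2] yaw 0.079 gap 0.5815119936925363 F [ 0.1 -0.4 -1. ]
turn units -0.01 shift units (after turn) [ 0.99 -0.01  0.23]
```

No contact. On to the final depth.

```bash
python3 -m crank '0.25 0 0.06 0; 0.25 0 0.06 0; 0.25 0 0.06 0; 0.24 0 0.05 0; 0 0 0 0; 0 0 0 0'
python3 - <<'E'
from h import *
prong('R',50,144)
f=cams()["side"]["pixels"]
cv2.imwrite('pics/s5.png',cv2.resize(f[120:220,190:330,::-1],None,fx=5,fy=5,interpolation=2))
E
```

```text
time: 8.78
ee_pos: [617.2, -135.5, 150.5]
eef_rot: [[0.997, 0.079, -0.0], [0.079, -0.997, -0.0], [-0.0, -0.0, -1.0]]
force: [-0.3, 0.1, -1.3]
finger_gap: 0.577
grasp_force: 45.2
t 8.775 pos [ 617.2 -135.5  150.5] yaw 0.079 gap 0.5773916947584817 F [-0.3  0.1 -1.3]
turn units -0.01 shift units (after turn) [ 0.01 -0.02  0.09]
```

View pics/s5.png

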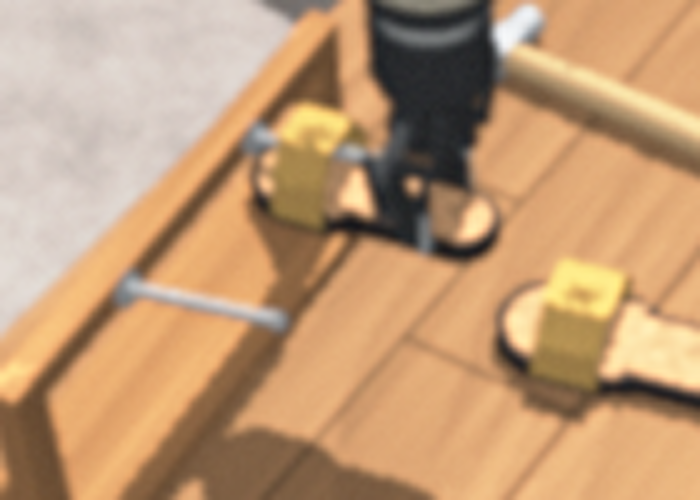

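s5 shows the right prong entering the tunnel at the front and coming out behind the strap, with its ball at about crop (350,155). I'll lower it onto the prong and release.

```bash
python3 -m crank '0 0 0.05 0; 0 0 0.05 0; 0 0 0 0; 0 0 0 0'
python3 -m crank '0 0 0.03 0; 0 0 0.03 0; 0 0 0 0; 0 0 0 0'
```

```text
time: 9.38
ee_pos: [617.3, -135.5, 146.5]
eef_rot: [[0.997, 0.078, -0.0], [0.078, -0.997, -0.0], [-0.0, 0.0, -1.0]]
force: [0.2, -0.6, -0.9]
finger_gap: 0.58
grasp_force: 45.2
time: 9.88
ee_pos: [617.3, -135.6, 144.1]
eef_rot: [[0.997, 0.078, -0.0], [0.078, -0.997, -0.0], [-0.0, 0.0, -1.0]]
force: [-0.2, 0.2, -1.0]
finger_gap: 0.579
grasp_force: 45.2
```

```bash
python3 -m crank '0 0 0.03 0; 0 0 0.03 0; 0 0 0 0; 0 0 0 0'
python3 -m crank '0 0 0 0; 0 0 0 0; 0 0 0 0; 0 0 0 0; 0 0 0 0; 0 0 0 0' -1
python3 - <<'E'
from h import *
f=cams()["side"]["pixels"]
cv2.imwrite('pics/s6.png',cv2.resize(f[120:220,190:330,::-1],None,fx=5,fy=5,interpolation=2))
E
```

```text
time: 10.38
ee_pos: [617.6, -135.6, 142.0]
eef_rot: [[0.997, 0.078, 0.001], [0.078, -0.997, -0.0], [0.001, 0.0, -1.0]]
force: [1.3, 0.5, 1.8]
finger_gap: 0.579
grasp_force: 45.2
time: 11.12
ee_pos: [617.3, -135.5, 141.7]
eef_rot: [[0.997, 0.079, 0.0], [0.079, -0.997, -0.0], [0.0, 0.0, -1.0]]
force: [-0.5, -0.3, -0.0]
finger_gap: 0.998
grasp_force: 0.0
```

View pics/s6.png

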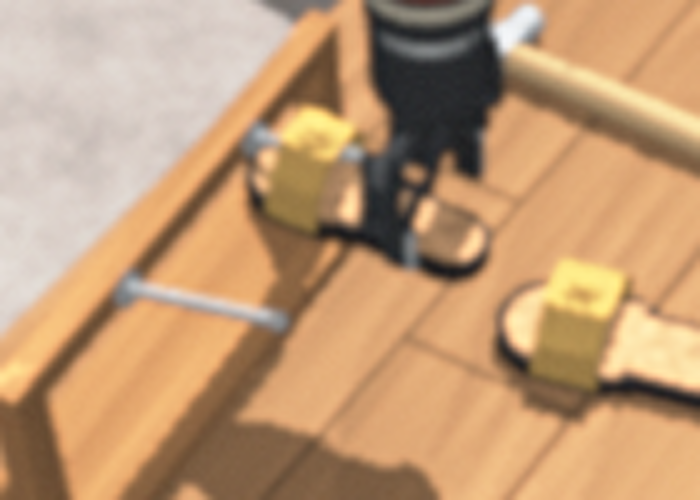

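s6 shows the sandal hanging on the right prong, tilted heel down, with the fingers open on both sides. Next I'll lift clear and go to the other sandal.

```bash
python3 -m crank '0 0 -0.4 0; 0 0 -0.8 0; 0 0 -1 0; 0 0 -1 0; 0 0 -0.3 0.8; 0 0 0 0.92; 0 0 0 0'
python3 -c "
from h import *
go((466.3,231.9,80),-.101)"
```

```text
time: 12.1
ee_pos: [617.5, -135.6, 283.0]
eef_rot: [[0.995, -0.101, 0.001], [-0.101, -0.995, -0.001], [0.001, 0.001, -1.0]]
force: [-0.1, 0.7, -0.6]
finger_gap: 0.999
grasp_force: 0.0
t 12.1 pos [ 617.5 -135.6  283. ] yaw -0.101 gap 0.9992719487140669 F [-0.1  0.7 -0.6]
turn units 0.0 shift units (after turn) [-4.69 -8.76  5.07]
```

```bash
python3 -m crank '-0.9 -0.5 0 0; -0.7 -0.9 0 0; -0.5 -1 0 0; -0.5 -1 0 0; -0.5 -1 0 0; -0.5 -1 0 0; -0.4 -1 0 0; -0.4 -1 0.3 0; -0.29 -1 0.5 0; 0 -0.36 0.5 0'
python3 -m crank '0 0 0.8 0; 0 0 0.8 0; 0 0 0.8 0; 0 0 0.8 0; 0 0 0 0'
python3 -c "
from h import *
go((466.3,231.9,3),-.101)
fs=cams()
for k in fs: print(k,[([round(float(v)) for v in d['extent']],round(d['confidence'],2)) for d in manip.recognise('sandal_a',k)])"
```

```text
time: 13.35
ee_pos: [457.0, 151.8, 233.1]
eef_rot: [[1.0, 0.007, -0.0], [0.007, -0.998, 0.066], [0.0, -0.066, -0.998]]
force: [0.7, -0.3, 1.0]
finger_gap: 1.0
grasp_force: 0.0
time: 13.98
ee_pos: [455.4, 154.9, 103.1]
eef_rot: [[1.0, 0.011, -0.006], [0.011, -0.998, 0.069], [-0.005, -0.069, -0.998]]
force: [-1.3, 0.3, -0.6]
finger_gap: 0.999
grasp_force: 0.0
t 13.975 pos [455.4 154.9 103.1] yaw 0.011 gap 0.9989259045969808 F [-1.3  0.3 -0.6]
turn units 1.07 shift units (after turn) [ 0.08 -1.94  2.5 ]
top [([131, 206, 48, 58], 0.96), ([153, 260, 18, 32], 0.77), ([320, 141, 24, 68], 0.74), ([382, 308, 65, 26], 0.59), ([426, 155, 36, 76], 0.27)]
side [([204, 341, 36, 54], 0.83), ([242, 288, 47, 44], 0.67), ([288, 345, 63, 27], 0.65), ([399, 216, 23, 15], 0.49)]
```

```bash
python3 -c "
from h import *
s=manip.sense();print(s['joints'].round(3),s['joint_vel'].round(3),s['eef_rot'].round(3))"
```

```text
[ 0.01  -0.266 -0.481  1.354  0.069  3.14 ] [ 0.    -0.002  0.    -0.004  0.     0.002] [[ 1.     0.012  0.001]
 [ 0.011 -0.998  0.069]
 [ 0.001 -0.069 -0.998]]
```

Joint 6 ran into its limit at 3.14, so I'll take the grasp turned by half a turn, with yaw = π − 0.101.

```bash
python3 -m crank '0 0 -0.4 -1; 0 0 -0.4 -1; 0 0 0 -1; 0 0 0 -1; 0 0 0 -1; 0 0 0 -1; 0 0 0 -1; 0 0 0 -1; 0 0 0 -1; 0 0 0 -1'
python3 -m crank '0 0 0 -1; 0 0 0 -1; 0 0 0 -1; 0 0 0 -1; 0 0 0 -1; 0 0 0 -1; 0 0 0 -1; 0 0 0 -1; 0 0 0 -1; 0 0 0 -1'
python3 -c "
from h import *
go((466.3,231.9,80),3.0406);print(manip.sense()['joints'].round(3))"
```

```text
time: 15.42
ee_pos: [457.9, 153.2, 139.2]
eef_rot: [[0.487, 0.874, 0.001], [0.871, -0.486, 0.069], [0.061, -0.033, -0.998]]
force: [0.3, 0.4, -0.0]
finger_gap: 1.0
grasp_force: 0.0
time: 16.68
ee_pos: [457.9, 153.2, 139.2]
eef_rot: [[-0.513, 0.858, 0.001], [0.856, 0.512, 0.069], [0.059, 0.036, -0.998]]
force: [0.0, -0.4, 0.4]
finger_gap: 1.0
grasp_force: 0.0
t 16.675 pos [457.9 153.2 139.2] yaw 2.111 gap 1.0000845268798406 F [ 0.  -0.4  0.4]
turn units -8.88 shift units (after turn) [-0.01  1.98  1.48]
[ 0.006 -0.278 -0.433  1.415  0.069  1.038]
```

```bash
cat >> h.py <<'E'
def go(p,yaw):
    s=manip.sense();R=np.array(s["eef_rot"]);y0=np.arctan2(R[1,0],R[0,0])
    a=np.angle(np.exp(1j*(y0-yaw)))
    Rn=R@cv2.Rodrigues(np.array([0,0,a]))[0]
    print("t",s["time"],"pos",s["ee_pos"].round(1),"yaw",round(y0,3),"zaxis",R[:,2].round(3),"gap",round(s["finger_gap"],3),"F",s["force"].round(1),"j6",s["joints"][5].round(2))
    print("turn units",round(np.degrees(a)/6,2),"shift units (after turn)",(Rn.T@(np.array(p)-s["ee_pos"])/40).round(2))
E
python3 -m crank '0 0 0 -1; 0 0 0 -1; 0 0 0 -1; 0 0 0 -1; 0 0 0 -1; 0 0 0 -1; 0 0 0 -1; 0 0 0 -1; 0 0 0 -0.88; 0 0 0 0'
python3 -c "
from h import *
go((466.3,231.9,80),3.0406)"
```

```text
time: 17.92
ee_pos: [457.8, 153.2, 138.9]
eef_rot: [[-0.994, 0.106, 0.0], [0.106, 0.992, 0.069], [0.007, 0.069, -0.998]]
force: [0.4, 0.5, -1.1]
finger_gap: 0.999
grasp_force: 0.0
t 17.925 pos [457.8 153.2 138.9] yaw 3.036 zaxis [ 0.     0.069 -0.998] gap 0.999 F [ 0.4  0.5 -1.1] j6 0.11
turn units -0.05 shift units (after turn) [-0.02  1.87  1.61]
```

```bash
python3 -m crank '0 0.6 0 -0.05; 0 0.7 0 0; 0 0.57 0.4 0; 0 0 0.6 0; 0 0 0.6 0; 0 0 0 0'
python3 -c "
from h import *
go((466.3,231.9,5),3.0406)
fs=cams()
for k in fs: print(k,[([round(float(v)) for v in d['extent']],round(d['confidence'],2)) for d in manip.recognise('sandal_a',k)])
cv2.imwrite('pics/s7.png',fs['side']['pixels'][:,:,::-1])"
```

```text
time: 18.68
ee_pos: [463.5, 231.8, 77.9]
eef_rot: [[-0.995, 0.102, -0.004], [0.101, 0.992, 0.069], [0.011, 0.068, -0.998]]
force: [0.1, -0.4, -0.0]
finger_gap: 1.001
grasp_force: 0.0
t 18.675 pos [463.5 231.8  77.9] yaw 3.04 zaxis [-0.004  0.069 -0.998] gap 1.001 F [ 0.1 -0.4 -0. ] j6 0.27
turn units -0.01 shift units (after turn) [-0.09 -0.11  1.82]
top [([319, 142, 26, 63], 0.93), ([197, 205, 19, 53], 0.88), ([382, 308, 62, 23], 0.85), ([116, 217, 15, 34], 0.81)]
side [([204, 340, 33, 55], 0.94), ([242, 287, 44, 44], 0.73), ([290, 345, 64, 32], 0.57)]
```

```bash
python3 -m crank '-0.04 -0.11 0.6 0; 0 0 0.6 0; 0 0 0.4 0; 0 0 0.22 0; 0 0 0 0'
python3 -m crank '0 0 0 0; 0 0 0 0; 0 0 0 0; 0 0 0 0; 0 0 0 0; 0 0 0 0' 1 45
```

```text
time: 19.5
ee_pos: [465.5, 232.4, 6.0]
eef_rot: [[-0.995, 0.1, -0.002], [0.1, 0.993, 0.069], [0.009, 0.069, -0.998]]
force: [0.6, -0.0, 0.1]
finger_gap: 1.002
grasp_force: 0.0
time: 20.25
ee_pos: [466.3, 232.5, 7.2]
eef_rot: [[-0.995, 0.1, 0.0], [0.1, 0.993, 0.069], [0.007, 0.069, -0.998]]
force: [-0.9, -0.1, 6.7]
finger_gap: 0.57
grasp_force: 46.7
```

```bash
python3 -m crank '0 0 -0.5 0; 0 0 -1 0; 0 0 -1 0; 0 0 -1 0; 0 0 -0.6 -0.8; 0 0 0 -0.93; 0 0 0 0; 0 0 0 0'
cat >> h.py <<'E'
def prongL(s,U,off=41,dz=7):
    d=np.array([np.cos(YAW),np.sin(YAW)])
    p=PR["L"]+d*54.8-d*(s+38+off)
    go((p[0],p[1]+1,U+dz),YAW+np.pi)
E
python3 -c "
from h import *
prongL(175,163)"
```

```text
time: 21.25
ee_pos: [465.5, 221.0, 169.2]
eef_rot: [[-0.997, -0.079, -0.002], [-0.078, 0.995, 0.069], [-0.003, 0.069, -0.998]]
force: [0.0, -0.0, -1.4]
finger_gap: 0.563
grasp_force: 46.7
t 21.25 pos [465.5 221.  169.2] yaw -3.063 zaxis [-0.002  0.069 -0.998] gap 0.563 F [ 0.  -0.  -1.4] j6 0.07
turn units -0.01 shift units (after turn) [ 0.08 -5.37 -0.39]
```

```bash
python3 -m crank '0 -0.5 -0.1 0; 0 -0.8 -0.1 0; 0 -0.9 -0.1 0; 0 -0.9 -0.09 0; 0.04 -0.9 0 0; 0.04 -0.8 0 0; 0 -0.57 0 0; 0 0 0 0; 0 0 0 0'
python3 - <<'E'
from h import *
prongL(175,163)
fs=cams(); s=manip.sense();T=s["ee_pos"]
d=np.array([np.cos(.08),np.sin(.08)])
for nm,l,z in(("toe",126,-7+16),("roof",79,55),("mid-sole",41,8)):
    X=[*(T[:2]+l*d),T[2]+z]; print(nm,[proj(fs[k],X).round(1) for k in fs])
hsv=cv2.cvtColor(fs["side"]["pixels"],cv2.COLOR_RGB2HSV)
for o in("sandal_a","sandal_a_strap"):
  for k in fs: print(o,k,[([round(float(v)) for v in q['extent']],round(q['confidence'],2)) for q in manip.recognise(o,k)])
E
```

```text
time: 22.38
ee_pos: [479.8, 6.7, 170.1]
eef_rot: [[-0.997, -0.08, -0.002], [-0.08, 0.994, 0.07], [-0.003, 0.069, -0.998]]
force: [0.6, -0.4, -0.8]
finger_gap: 0.564
grasp_force: 46.8
t 22.375 pos [479.8   6.7 170.1] yaw -3.062 zaxis [-0.002  0.07  -0.998] gap 0.564 F [ 0.6 -0.4 -0.8] j6 -0.38
turn units -0.0 shift units (after turn) [ 0.01 -0.01  0.  ]
toe [array([263.7, 159.4]), array([252.1, 190.7])]
roof [array([264.3, 174.3]), array([265.5, 185.4])]
mid-sole [array([265.8, 192.2]), array([277.7, 200.9])]
sandal_a top [([128, 205, 42, 56], 0.82), ([383, 308, 61, 23], 0.69), ([163, 276, 38, 59], 0.68), ([318, 143, 20, 66], 0.63)]
sandal_a side [([289, 346, 64, 34], 0.83), ([277, 198, 52, 37], 0.79), ([258, 159, 41, 33], 0.69), ([203, 339, 38, 57], 0.56)]
sandal_a_strap top [([382, 307, 61, 32], 0.94), ([319, 140, 27, 64], 0.8)]
sandal_a_strap side [([405, 208, 33, 40], 0.92), ([257, 160, 42, 35], 0.58)]
```

```bash
python3 -m crank '-0.3 0 0 0; -0.4 0 0 0; -0.44 0 0.02 0; -0.3 0 0.03 0; -0.3 0 0.04 0; -0.4 0 0.06 0; 0 0 0 0'
python3 -c "
from h import *
prongL(50,147)"
```

```text
time: 23.55
ee_pos: [565.6, 13.6, 164.2]
eef_rot: [[-0.997, -0.081, -0.002], [-0.081, 0.994, 0.069], [-0.003, 0.069, -0.998]]
force: [-0.1, 0.4, -0.8]
finger_gap: 0.568
grasp_force: 46.8
t 23.55 pos [565.6  13.6 164.2] yaw -3.061 zaxis [-0.002  0.069 -0.998] gap 0.568 F [-0.1  0.4 -0.8] j6 -0.33
turn units 0.01 shift units (after turn) [-0.96 -0.03  0.26]
```

```bash
python3 -m crank '-0.24 -0.01 0.06 0; -0.24 -0.01 0.06 0; -0.24 -0.01 0.06 0; -0.24 0 0.05 0; 0 0 0 0; 0 0 0 0'
python3 -m crank '0 0 0.06 0; 0 0 0.06 0; 0 0 0.03 0; 0 0 0 0; 0 0 0 0'
python3 -c "
from h import *
prongL(50,140)"
```

```text
time: 24.3
ee_pos: [603.5, 16.0, 155.5]
eef_rot: [[-0.997, -0.081, -0.002], [-0.081, 0.994, 0.069], [-0.004, 0.069, -0.998]]
force: [0.3, -0.7, -1.6]
finger_gap: 0.564
grasp_force: 46.8
time: 24.92
ee_pos: [603.7, 16.4, 149.6]
eef_rot: [[-0.997, -0.081, -0.001], [-0.081, 0.994, 0.069], [-0.004, 0.069, -0.998]]
force: [-0.4, -1.3, -1.2]
finger_gap: 0.564
grasp_force: 46.8
t 24.925 pos [603.7  16.4 149.6] yaw -3.061 zaxis [-0.001  0.069 -0.998] gap 0.564 F [-0.4 -1.3 -1.2] j6 -0.31
turn units 0.01 shift units (after turn) [-0.01 -0.01  0.07]
```

```bash
python3 -m crank '0 0 0.05 0; 0 0 0.04 0; 0 0 0 0; 0 0 0 0'
python3 -m crank '0 0 0.03 0; 0 0 0 0; 0 0 0 0'
```

```text
time: 25.42
ee_pos: [603.7, 16.6, 146.1]
eef_rot: [[-0.997, -0.081, -0.001], [-0.081, 0.994, 0.069], [-0.004, 0.069, -0.998]]
force: [0.2, 0.6, -0.3]
finger_gap: 0.568
grasp_force: 46.9
time: 25.8
ee_pos: [604.1, 16.7, 145.2]
eef_rot: [[-0.997, -0.081, -0.0], [-0.081, 0.994, 0.069], [-0.005, 0.069, -0.998]]
force: [2.6, -0.2, 2.4]
finger_gap: 0.567
grasp_force: 47.2
```

The load is now on the prong, at the same height as the first sandal. Releasing, then lifting straight out along world z with the tilt compensated.

```bash
python3 -m crank '0 0 0 0; 0 0 0 0; 0 0 0 0; 0 0 0 0; 0 0 0 0; 0 0 0 0' -1
python3 - <<'E'
from h import *
s=manip.sense(); go(s["ee_pos"]+[-10,0,135],YAW+np.pi)
fs=cams()
cv2.imwrite('pics/s8.png',fs['side']['pixels'][:,:,::-1])
for k in fs: print(k,[([round(float(v)) for v in q['extent']],round(q['confidence'],2)) for q in manip.recognise('sandal_a',k)])
E
```

```text
time: 26.55
ee_pos: [603.6, 16.7, 144.8]
eef_rot: [[-0.997, -0.081, -0.002], [-0.081, 0.994, 0.069], [-0.004, 0.069, -0.998]]
force: [0.4, -0.2, 0.0]
finger_gap: 0.998
grasp_force: 0.0
t 26.55 pos [603.6  16.7 144.8] yaw -3.061 zaxis [-0.002  0.069 -0.998] gap 0.998 F [ 0.4 -0.2  0. ] j6 -0.3
turn units 0.01 shift units (after turn) [ 0.24  0.25 -3.37]
top [([163, 274, 35, 60], 0.84), ([382, 308, 64, 28], 0.59), ([129, 204, 44, 56], 0.58), ([318, 142, 25, 66], 0.57)]
side [([239, 191, 49, 38], 0.96), ([203, 342, 38, 53], 0.77), ([290, 346, 66, 33], 0.77), ([280, 167, 20, 20], 0.65)]
```

```bash
python3 -m crank '0 0.03 -0.3 0; 0 0.05 -0.7 0; 0.05 0.06 -0.9 0; 0.1 0.06 -0.9 0; 0.1 0.05 -0.7 0; 0.6 0 0 0; 0.8 0 0 0; 0.8 0 0 0; 0.8 0 0 0; 0 0 0 0'
python3 -m crank '0 0.9 0 0; 0 1 0 0; 0 1 0 0; 0 1 0 0; 0 0.9 0 0; 0 0 0 0'
python3 - <<'E'
from h import *
for i in range(2):
    fs=cams()
    for k in fs: print(k,[([round(float(v)) for v in q['extent']],round(q['confidence'],2)) for q in manip.recognise('sandal_a',k)])
    cv2.imwrite(f'pics/e{i}.png',np.vstack([fs[k]['pixels'] for k in fs])[:,:,::-1])
    if i==0: a=fs
print({k:int(cv2.absdiff(a[k]['pixels'],fs[k]['pixels'])[90:215,200:340].max()) for k in fs})
s=manip.sense();print(s['time'],s['ee_pos'],s['joints'].round(2))
# gold strap centroid on left/right prong in side, top; compare prediction at hang
for k in fs:
    hsv=cv2.cvtColor(fs[k]['pixels'],cv2.COLOR_RGB2HSV)
    m=cv2.inRange(hsv,(22,110,60),(32,255,255))
    n,l,st,c=cv2.connectedComponentsWithStats(m)
    print(k,[(st[i].tolist(),c[i].round(0).tolist()) for i in range(1,n) if st[i,4]>60])
d=np.array([np.cos(YAW),np.sin(YAW)])
for q in "LR":
    for sd,z in((105,198),(68,195),(32,188),(0,175)):
        X=[*(PR[q]+d*(54.8-sd)),z]; print(q,sd,[proj(fs[k],X).round(0) for k in fs])
E
```

```text
time: 28.0
ee_pos: [472.5, 6.5, 286.1]
eef_rot: [[-0.997, -0.08, 0.0], [-0.08, 0.994, 0.068], [-0.006, 0.068, -0.998]]
force: [-0.5, 0.4, -1.3]
finger_gap: 1.004
grasp_force: 0.0
time: 28.75
ee_pos: [458.2, 199.6, 298.5]
eef_rot: [[-0.996, -0.084, -0.001], [-0.084, 0.994, 0.07], [-0.005, 0.069, -0.998]]
force: [-0.3, -0.6, 0.1]
finger_gap: 1.001
grasp_force: 0.0
top [([262, 145, 30, 62], 0.75), ([318, 143, 23, 65], 0.65), ([382, 308, 65, 22], 0.6)]
side [([227, 185, 28, 32], 0.92), ([311, 135, 56, 32], 0.75), ([289, 345, 65, 30], 0.74), ([404, 208, 34, 37], 0.68), ([210, 193, 61, 93], 0.66), ([204, 340, 37, 58], 0.62), ([279, 169, 15, 12], 0.51)]
top [([318, 141, 24, 64], 0.77), ([263, 146, 30, 65], 0.74), ([382, 307, 62, 24], 0.64)]
side [([227, 186, 27, 29], 0.77), ([404, 207, 33, 34], 0.71), ([289, 345, 66, 29], 0.63), ([281, 168, 11, 16], 0.58), ([203, 341, 39, 54], 0.55)]
{'top': 74, 'side': 77}
29.15 [458.23243623 196.78931698 297.85182021] [ 0.1  -0.2  -0.08  1.69  0.07  0.02]
top []
side [([299, 173, 15, 9, 62], [306.0, 176.0]), ([297, 333, 15, 21, 112], [305.0, 338.0])]
L 105 [array([264., 149.]), array([245., 183.])]
L 68 [array([263., 135.]), array([235., 180.])]
L 32 [array([262., 122.]), array([225., 178.])]
L 0 [array([261., 112.]), array([216., 177.])]
R 105 [array([323., 145.]), array([270., 152.])]
R 68 [array([322., 131.]), array([260., 149.])]
R 32 [array([320., 118.]), array([250., 147.])]
R 0 [array([319., 108.]), array([241., 147.])]
```

```bash
python3 -m crank '0 0 0 0; 0 0 0 0; 0 0 0 0; 0 0 0 0; 0 0 0 0; 0 0 0 0; 0 0 0 0; 0 0 0 0'
python3 - <<'E'
from h import *
fs=cams()
t0=cv2.imread('pics/top0.png');old=cv2.imread('pics/e1.png')
h0=cv2.cvtColor(t0,cv2.COLOR_BGR2HSV);print("gold",h0[190,195],h0[212,267],"wood",h0[165,230])
for j,k in enumerate(("top","side")):
    new=fs[k]['pixels'][:,:,::-1]; o=old[j*420:(j+1)*420]
    R={"top":{"L":(245,108,38,72),"R":(302,106,36,72)},"side":{"L":(205,165,55,50),"R":(235,132,55,50)}}[k]
    hsv=cv2.cvtColor(cv2.GaussianBlur(np.ascontiguousarray(new),(3,3),0),cv2.COLOR_BGR2HSV)
    m=cv2.inRange(hsv,(20,105,70),(33,255,255))
    for q,(x,y,w,h) in R.items():
        a,b=[cv2.cvtColor(np.ascontiguousarray(i[y:y+h,x:x+w]),cv2.COLOR_BGR2GRAY).astype(np.float32) for i in(o,new)]
        ys,xs=np.nonzero(m[y:y+h,x:x+w])
        print(k,q,"shift",np.round(cv2.phaseCorrelate(a,b),2),"meandiff",np.abs(a-b).mean().round(1),"gold",len(xs),(np.percentile(xs,[5,50,95])+x) if len(xs) else 0,(np.percentile(ys,[5,50,95])+y) if len(xs) else 0)
E
```

```text
time: 30.15
ee_pos: [458.0, 197.5, 297.9]
eef_rot: [[-0.997, -0.081, -0.002], [-0.081, 0.994, 0.069], [-0.004, 0.069, -0.998]]
force: [0.5, -0.3, 0.8]
finger_gap: 0.997
grasp_force: 0.0
gold [ 18 134 204] [ 19 130 220] wood [ 13 113 178]Traceback (most recent call last):
  File "<stdin>", line 13, in <module>
    return _wrapfunc(a, 'round', decimals=decimals, out=out)
    return _wrapit(obj, method, *args, **kwds)
    conv = _array_converter(obj)
ValueError: setting an array element with a sequence. The requested array has an inhomogeneous shape after 1 dimensions. The detected shape was (2,) + inhomogeneous part.
```

Run:
```python
from h import *
fs=cams()
old=cv2.imread('pics/e1.png')
for j,k in enumerate(("top","side")):
    new=fs[k]['pixels'][:,:,::-1]; o=old[j*420:(j+1)*420]
    R={"top":{"L":(245,108,38,72),"R":(302,106,36,72)},"side":{"L":(205,165,55,50),"R":(235,132,55,50)}}[k]
    hsv=cv2.cvtColor(cv2.GaussianBlur(np.ascontiguousarray(new),(3,3),0),cv2.COLOR_BGR2HSV)
    m=cv2.inRange(hsv,(17,90,60),(26,255,255))
    for q,(x,y,w,h) in R.items():
        a,b=[cv2.cvtColor(np.ascontiguousarray(i[y:y+h,x:x+w]),cv2.COLOR_BGR2GRAY).astype(np.float32) for i in(o,new)]
        ys,xs=np.nonzero(m[y:y+h,x:x+w])
        print(k,q,"shift",np.round(cv2.phaseCorrelate(a,b)[0],2),"meandiff",round(float(np.abs(a-b).mean()),1),"gold",len(xs),(np.percentile(xs,[5,50,95])+x) if len(xs) else 0,(np.percentile(ys,[5,50,95])+y) if len(xs) else 0)
```

```text
top L shift [-0.05 -0.06] meandiff 1.3 gold 376 [251.   263.   274.25] [122. 129. 135.]
top R shift [ 0.01 -0.1 ] meandiff 1.2 gold 386 [307.  319.5 331. ] [117. 124. 131.]
side L shift [-0.02  0.09] meandiff 2.0 gold 329 [219. 226. 237.] [173. 182. 194.]
side R shift [0.01 0.06] meandiff 2.2 gold 71 [235. 278. 283.] [163.  168.  178.5]
```

```bash
python3 -c "
from bench import manip
print(manip.sign_off())"
```

```text
the job is handed in; nothing more can be done
None
```

Both small sandals hang on the prongs, sole down and toes in, with the whole strap on each prong; they were still and clear of the robot when I handed in at about 30 s (verdict not shown), and nothing else was touched.

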